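Clip the quartz movement into the back of the mosaic clock

TASK

Take the larger clock movement (the one with the two end lugs) out of its wooden stand, put its spindle down through the hole in the back of the mosaic clock with its lugs in line with the two spring clips, and press it down until it snaps under both clips. The foam pad underneath only bonds under pressure, so keep pressing firmly after the snap, until the pad is well squashed, and finish while the fingers still press the movement down; do not let go. Do not ram it, leave the small movement in the stand and leave the tub, the pen and the sanding block where they are.

Things in the scene. Friction and masses are not known exactly. Their poses are not given: they have to be found in the camera images.
- movement_centre (a point): centre of the larger movement: black box 49 (x) x 52 (y) x 17 mm, loose, 90 g, flat top. At the foot of both x ends a lug 3.5 mm long, 26 wide, 4 thick, bevelled below (56 mm over lugs). A chamfered brass spindle, 8 mm thick and 24 long, points down from the middle of its underside. x along the lugs, z up. Grip across y. Half a turn about z makes no difference
- movement_foot (a point): centre of the underside of the larger movement, where the spindle begins, 8.5 mm below movement_centre; same axes
- mini_centre (a point): centre, half-way up, of the small movement, a bystander: a black plastic box 38 x 40 x 15 mm without lugs, with the same spindle, loose in the other hole of the stand
- stand: beech block 200 (x) x 44 (y) x 34 mm, fixed; origin at the centre of its underside. Holes 11 mm wide and 30 deep at x = -50 and +50 mm; in each stands a movement, spindle down, underside on the block's top, turned up to 5 degrees from the block's axes; which one is in which hole varies
- clock: mosaic wall clock, a 213 mm disc lying face down across two battens, fixed; origin on the cutting mat under its middle. Plywood back up, 27 mm above the mat, with an 11 mm hole through the middle, free down to the mat. An aluminium mount plate 94 (x) x 44 (y) x 2 mm is screwed round the hole and carries foam pad and clips. Hanger near the rim at +x
- mount_seat (a point): middle of the hole, at the mount plate's upper face (29 mm above the mat); x runs from clip to clip, z up; the lugs go in line with x. Beside the movement's place, in +y and -y, nothing stands, so fingers may go down to the plywood, 2 mm below this point
- foam_pad: black foam pad, 36 mm square with a hole round the spindle, on the mount plate; 4.7 mm high, yields 3 N per mm, squashed flat after 3.5 mm (about 10 N), then hard: the movement's underside is then about 1 mm above the plate. A snapped-in movement that is not pressed is held up against the clips with about 3 N, underside 3.7 mm above the plate
- clip_top (a joint): steel spring clip at the +x end, 20 mm wide, 18 mm high above the plate: 0 rad = shut, grows as it bends outwards, about 0.2 to let a lug pass. The lug meets its sloping lead-in with the underside 9 to 13 mm above the plate and snaps under the catch at 4 to 5 mm; pressing takes 8 to 20 N just before the snap, then suddenly far less
- clip_bottom (a joint): the same spring clip at the -x end
- white_tub: small empty white tub, 54 mm wide, 37 mm high, a bystander; origin at the centre of its underside
- felt_pen: capped felt pen, 137 mm long (y) and 12 mm thick, a bystander; origin at the centre of its underside
- sanding_block: cork sanding block, 60 x 101 x 32 mm, a bystander; origin at the centre of its underside
Not all that is in view belongs to the job. What is shaped like the part that bears movement_centre but green is not meant.

How it is judged:
By the outcome, as a careful person would: the job done as asked, in the order asked, and still so for the second after the job is handed in, while the arm keeps its last pose, push and grip.
It also fails if it takes over 38 s, if anything falls off the work surface, if the arm or the gripper's body presses on something with over 40 N, if the wrist force passes 120 N, or if a joint passes its speed limit or range.

ROBOT

A 7-joint arm with a two-finger parallel gripper is mounted at the origin on a cart in front of the work surface, level with it; the furniture and walls round the work are solid. World frame = base frame: x ahead of the robot, y to its left, z up, the work surface at z = 0. Lengths are in m, angles in rad, forces in N, time in s.
With the tool pointing down it reaches from about 0.4 to 0.9 m from the base axis. Payload 5.5 kg.
Tool frame: the origin (TCP) lies on the centre line of the jaws, within the pads' length; the fingertips stand 22 mm ahead of it and the grasp point (between the pads) lies 3 mm ahead of it (bot.tip_extent is the distance from the TCP to the fingertips, in m); z points along the fingers, y is the line along which they close (so a half turn about z gives the same grasp; the last joint's range is limited). The gripper opens to 92 mm and grips with 3 to 60 N. Pads are 19 mm wide; open, the fingers measure 130 mm over their backs; the gripper's body (75 mm by 190 mm) begins 47 mm behind the grasp point.
Start: joints at [1.391, 0.501, -0.427, 1.55, 0.221, 1.138, -0.21], TCP at [0.279, -0.587, 0.249] pointing down, gripper open.
Joint ranges: [-2.88, 2.88], [-0.31, 2.03], [-1.54, 1.56], [0.2, 2.42], [-1.41, 4.55], [0.19, 2.02], [-2.57, 2.57]. Speed limits (rad/s): [2.57, 2.57, 3.14, 3.14, 3.14, 3.14, 3.14].

INTERFACE

Orientations are given as [roll, pitch, yaw] about the fixed x, y, z axes, in that order (R = Rz(yaw) Ry(pitch) Rx(roll)).
In Python, from rig import bot gives the robot as it stands. The module is installed in compiled form; this text tells all that it offers.
- The arm moves only by the tool step_arm, never from a script. Its argument "deltas" is a list of rows, each a list of 2 entries, a list of its own where there are three numbers: the shift along the tool's x, y, z in cm, then the turn, a rotation vector about the tool's x, y, z in rad. A call has 1 to 10 rows; each row is the pose to reach, as a shift and turn from the pose commanded when the call began, along the tool's axes at that moment; what a row does not reach only later rows make up. A row lasts 1/12 s, in which the tool goes at most 41.7 mm and 7.16 degrees, less where a joint would pass 70% of its speed; a pose out of reach is approached as far as the arm can. A call with a gripper value outside its range is refused whole. "claw" is the finger opening in cm, from 0 to 9.18, set as the call begins (left out, the last holds). The fingers move at their own pace and stop on an object; the grip force is fixed at half the most. Time passes only in rows, so rows that repeat a pose let the fingers close. It gives the time, the measured TCP pose, the force, the opening and the grip force at its end, in the units of the state.
- bot.observe(): the state, without advancing time (a new reading comes with each control period).
- bot.get_image(name): name is "scene" or "top" or "wrist"; returns a dict with "pixels" (480x640x3 uint8, red, green, blue), "range_z" (480x640 float32, m along the optical axis (not along the pixel's ray), 0 where there is no reading), "fx", "fy", "cx", "cy" (pixels), "k1" (the pictures are not rectified: a ray, as slopes to the right and down, at radius r is drawn at 1 + k1 r^2 times it, then the intrinsics apply), "R" (3x3) and "t" (3): a world point X has camera coordinates R X + t; the wrist camera has in their place "hand_eye" (4x4, takes a point from camera to tool coordinates, whose origin is the TCP and whose axes are the flange's). Camera axes: x right, y down, z forward; pixel columns grow to the right and rows downward; lengths in m; the calibration is good to about 2 mm. A picture is of the moment at which its call begins: read the wrist's pose just before it.
- bot.job_done(): hands the job in; it is judged then, once.
The state is a dict: "time_s": time; "qpos": joint angles; "qvel": joint speeds; "effort": joint torques, N m; "tcp_pos": TCP position; "eef_rot": TCP orientation; "force": force on the tool from outside, world axes, zero at the start; "moment": the same for the moment, N m; "width": opening from 0.0 (shut) to 1.0 (fully open); "finger_force": force on a finger pad.
Only numpy, scipy, OpenCV 4.12 (cv2) and the standard library are available. Lean on these libraries where they do the work, as an engineer would, in place of code of your own. Each camera call takes 0.05 s, during which the arm holds its last target. There are 200 camera calls.

## Working session

There is one attempt and no reset: what is moved stays moved. The work goes in short steps, Python scripts to look and compute and a tool call to move; the robot and the scene stay as the last step left them, time stands still between calls to the robot, and variables do not carry over. Pictures are saved under pics/ and viewed, at most 10 in all, crops included, and the job is handed in when it is done.

Besides the shell and the picture viewer there is one more tool, called after "Emit:" by a JSON object that holds its "op" and its "data". step_arm: Moves the arm, as the interface text tells. Its arguments: {"type":"object","properties":{"deltas":{"type":"array","items":{"type":"array"}},"claw":{"type":"number"}},"required":["deltas"]}

```bash
mkdir -p pics; cat > h.py <<'E'
import numpy as np, cv2
from rig import bot
from scipy.spatial.transform import Rotation as Ro
def grab(n):
    s=bot.observe(); im=bot.get_image(n); im['s']=s
    T=np.eye(4)
    if n=='wrist':
        B=np.eye(4);B[:3,:3]=Ro.from_euler('xyz',s['eef_rot']).as_matrix();B[:3,3]=s['tcp_pos']
        T=B@im['hand_eye']
    else:
        T[:3,:3]=im['R'].T;T[:3,3]=-im['R'].T@im['t']
    im['T']=T; return im
def rays(im,uv):
    uv=np.asarray(uv,float).reshape(-1,2)
    d=np.c_[(uv[:,0]-im['cx'])/im['fx'],(uv[:,1]-im['cy'])/im['fy']]
    u=d.copy()
    for _ in range(20): u=d/(1+im['k1']*(u**2).sum(1,keepdims=True))
    return np.c_[u,np.ones(len(u))]
def plane(im,uv,z):
    r=rays(im,uv)@im['T'][:3,:3].T; o=im['T'][:3,3]
    return o+r*((z-o[2])/r[:,2])[:,None]
def cloud(im):
    v,u=np.mgrid[0:480,0:640]
    r=rays(im,np.c_[u.ravel(),v.ravel()])*im['range_z'].reshape(-1,1)
    return (r@im['T'][:3,:3].T+im['T'][:3,3]).reshape(480,640,3)
def save(im,f): cv2.imwrite('pics/'+f,cv2.cvtColor(im['pixels'],cv2.COLOR_RGB2BGR))
E
python3 - <<'E'
from h import *
for n in('top','scene'):
    im=grab(n); save(im,n+'.png'); print(n,im['T'].round(3).tolist(),im['fx'],im['k1'])
print(bot.observe())
E
```

```text
top [[0.01, -0.98, 0.198, 0.285], [-1.0, -0.014, -0.017, -0.018], [0.019, -0.198, -0.98, 1.391], [0.0, 0.0, 0.0, 1.0]] 608.7024533303371 -0.10334196087644486
scene [[-0.877, -0.263, 0.402, 0.078], [-0.48, 0.518, -0.708, 0.791], [-0.022, -0.814, -0.58, 0.722], [0.0, 0.0, 0.0, 1.0]] 547.462588928296 0.024784522015380676
{'time_s': 0.1, 'qpos': array([ 1.39119829,  0.50178443, -0.42678939,  1.55134273,  0.22076093,
        1.13830251, -0.21031452]), 'qvel': array([-0.00017682, -0.0017644 , -0.00157501, -0.00339009, -0.00081941,
       -0.00070126, -0.00145378]), 'effort': array([-1.05059700e-02, -5.67873502e+01, -5.83820254e+00, -2.79914743e+01,
       -6.90572639e-02,  2.42554431e-02,  4.41475515e-05]), 'tcp_pos': array([ 0.27821319, -0.58678684,  0.24776254]), 'eef_rot': array([-3.13980106e+00, -9.50630549e-05,  4.42798932e-01]), 'force': array([-0.38981841, -0.7545097 ,  0.52429395]), 'moment': array([-0.00034274, -0.0255876 ,  0.01926821]), 'finger_force': 0.0, 'width': 1.002842496899514}
```

View pics/top.png

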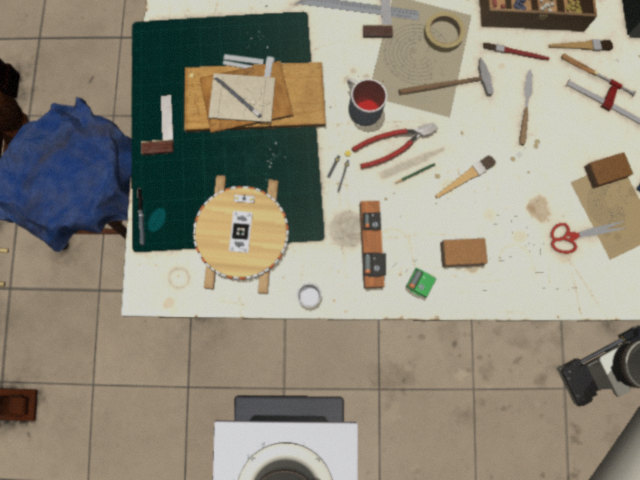

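View pics/scene.png

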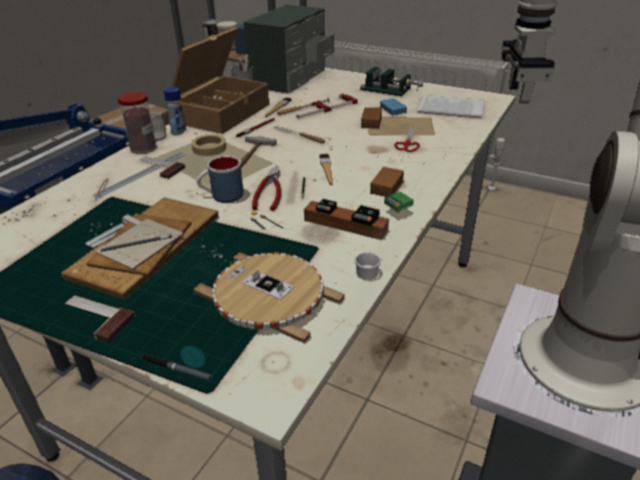

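The top view shows the clock at (241,232) and the stand at (372,245). Candidates for the movement are the black box at (374,264), which looks larger, the black box at (371,220), which looks smaller, and the green box at (421,283), a decoy. I choose (374,264) and check it in a close crop.

```bash
python3 - <<'E'
from h import *
im=grab('top')
a=cv2.resize(im['pixels'][195:295,345:440],None,fx=5,fy=5,interpolation=cv2.INTER_CUBIC)
a=a[:, :400]
b=cv2.resize(im['pixels'][180:280,190:290],None,fx=4,fy=5,interpolation=cv2.INTER_CUBIC)
cv2.imwrite('pics/c1.png',cv2.cvtColor(np.hstack([a,b]),cv2.COLOR_RGB2BGR))
for nm,p,z in(('A',(374,264),.051),('B',(371,220),.049),('clock',(241,232),.03),('tub',(310,296),.037),('green',(421,283),.017),('sand',(464,252),.032)): print(nm,plane(im,p,z).round(4))
C=cloud(im)
for p in((374,264),(371,220),(241,232),(372,242),(225,260)): print(p,C[p[1],p[0]].round(4))
E
```

```text
A [[ 0.5002 -0.1916  0.051 ]]
B [[ 0.6015 -0.1862  0.049 ]]
clock [[0.5735 0.1094 0.03  ]]
tub [[ 0.4283 -0.0495  0.037 ]]
green [[ 0.4629 -0.3037  0.017 ]]
sand [[ 0.5335 -0.4024  0.032 ]]
(374, 264) [ 0.5002 -0.1916  0.0507]
(371, 220) [ 0.6011 -0.1859  0.0508]
(241, 232) [ 0.5803  0.1124 -0.002 ]
(372, 242) [ 0.5524 -0.189   0.0401]
(225, 260) [0.5078 0.1434 0.0321]
```

View pics/c1.png

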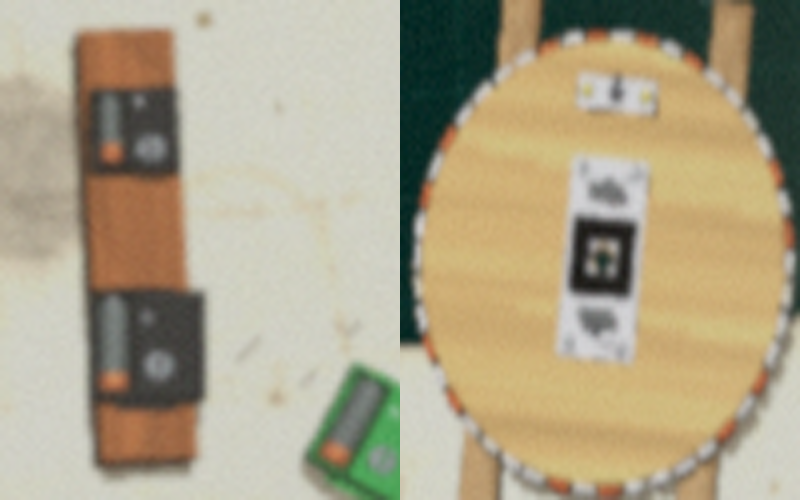

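The crop confirms it: the lower black box at (374,264) is the larger movement, the upper one is the mini, and the green one is the decoy. The clips lie along the image vertical (world x), with the hanger at the top.

```bash
cat >> h.py <<'E'
def delta(target,yaw,s=None):
    s=s or bot.observe(); R=Ro.from_euler('xyz',s['eef_rot'])
    d=R.inv().apply(np.array(target)-s['tcp_pos'])*100
    r=(R.inv()*Ro.from_euler('xyz',[np.pi,0,yaw])).as_rotvec()
    print('shift cm',d.round(2),'turn',r.round(3))
E
python3 - <<'E'
from h import *
im=bot.get_image('wrist'); print(im['hand_eye'].round(3),im['fx'],im['k1'])
delta([.5,-.19,.25],0)
E
```

```text
[[-0.001 -0.964 -0.265  0.071]
 [ 1.    -0.001 -0.001  0.   ]
 [ 0.001 -0.265  0.964 -0.137]
 [ 0.     0.     0.     1.   ]] 381.1069618025467 -0.04829522776906526
shift cm [ 37.04 -26.37  -0.16] turn [-0.001  0.     0.443]
```

Emit:
{"op": "step_arm", "data": {"deltas": [[[9,-6.5,0],[0,0,0.1]],[[18,-13,0],[0,0,0.2]],[[27,-19.5,0],[0,0,0.3]],[[37,-26.4,0],[0,0,0.4]],[[37,-26.4,0],[0,0,0.443]],[[37,-26.4,0],[0,0,0.443]],[[37,-26.4,0],[0,0,0.443]],[[37,-26.4,0],[0,0,0.443]],[[37,-26.4,0],[0,0,0.443]],[[37,-26.4,0],[0,0,0.443]]]}}

```text
time_s: 1.03
tcp_pos: [0.4817, -0.2214, 0.2489]
eef_rot: [3.141, -0.0, -0.0]
force: [-0.1, -0.8, 0.5]
width: 0.998
finger_force: 0.0
```

Emit:
{"op": "step_arm", "data": {"deltas": [[[0,0,0],[0,0,0]],[[0,0,0],[0,0,0]],[[0,0,0],[0,0,0]]]}}

```text
time_s: 1.28
tcp_pos: [0.481, -0.2234, 0.2486]
eef_rot: [3.141, 0.001, 0.001]
force: [-0.7, -0.7, 0.4]
width: 1.005
finger_force: 0.0
```

```bash
python3 - <<'E'
from h import *
s=bot.observe(); print(s['time_s'],s['tcp_pos'],s['eef_rot'],s['force'])
im=grab('wrist'); save(im,'w1.png'); np.save('w1.npy',im,allow_pickle=True)
C=cloud(im)
print(C[::60,::80,2].round(3))
E
```

```text
1.2833 [ 0.48103294 -0.22338791  0.24861255] [3.14117383e+00 5.11677671e-04 6.31468441e-04] [-0.67259815 -0.72673332  0.40197937]
[[ 0.03   0.006  0.002  0.001  0.     0.     0.001  0.001]
 [ 0.031  0.004  0.005  0.     0.002  0.     0.001  0.001]
 [ 0.032  0.004  0.003  0.     0.001  0.002  0.001  0.033]
 [ 0.032  0.     0.001  0.001  0.001  0.     0.032  0.032]
 [ 0.     0.002  0.021  0.003  0.001  0.043  0.003 -0.   ]
 [ 0.31   0.309  0.254 -0.572 -0.747 -0.753  0.255  0.308]
 [ 0.316  0.317  0.288 -0.288 -0.747 -0.751  0.285  0.316]
 [ 0.334  0.334  0.333  0.334  0.334  0.333  0.334  0.334]]
```

View pics/w1.png

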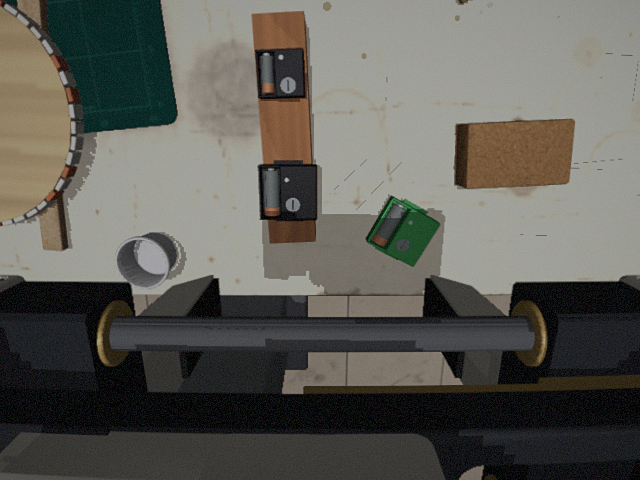

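The wrist view shows the larger movement at (288,192), the mini at (280,73), the stand between them and the tub at (148,258). Next I measure both boxes' tops.

```bash
cat >> h.py <<'E'
def boxfit(im,lo,hi,xr,yr,z,dark=None):
    C=cloud(im); m=(C[...,2]>lo)&(C[...,2]<hi)&(C[...,0]>xr[0])&(C[...,0]<xr[1])&(C[...,1]>yr[0])&(C[...,1]<yr[1])
    if dark: m&=im['pixels'].max(2)<dark
    m=cv2.morphologyEx(m.astype(np.uint8),cv2.MORPH_CLOSE,np.ones((5,5)))
    m=cv2.morphologyEx(m,cv2.MORPH_OPEN,np.ones((3,3)))
    cs,_=cv2.findContours(m,cv2.RETR_EXTERNAL,cv2.CHAIN_APPROX_NONE)
    c=max(cs,key=cv2.contourArea)
    P=plane(im,c.reshape(-1,2),z)
    r=cv2.minAreaRect((P[:,:2]*1000).astype(np.float32))
    bx=cv2.boxPoints(r); e=[bx[1]-bx[0],bx[2]-bx[1]]
    ang=[(np.degrees(np.arctan2(v[1],v[0]))+45)%90-45 for v in e]
    zz=C[...,2][m>0]
    print('centre',np.round(r[0],1),'edge1',np.linalg.norm(e[0]).round(1),'edge2',np.linalg.norm(e[1]).round(1),'along',np.round(e[0],1).tolist(),'ang',np.round(ang,2),'z',np.median(zz).round(4))
    return r
E
python3 - <<'E'
from h import *
im=np.load('w1.npy',allow_pickle=True).item()
boxfit(im,.044,.058,(.45,.55),(-.24,-.15),.051)
boxfit(im,.043,.058,(.56,.65),(-.24,-.14),.049)
boxfit(im,.026,.058,(.40,.70),(-.26,-.12),.034)
im=grab('top')
boxfit(im,.045,.058,(.45,.55),(-.24,-.15),.051)
boxfit(im,.028,.058,(.38,.70),(-.26,-.12),.034)
E
```

```text
centre [ 501.9 -192.9] edge1 48.8 edge2 50.9 along [48.79999923706055, -0.20000000298023224] ang [-0.25 -0.25] z 0.0512
centre [ 600.7 -189. ] edge1 39.3 edge2 38.5 along [1.0, -39.29999923706055] ang [1.39 1.39] z 0.0493
centre [ 550.9 -191.3] edge1 53.8 edge2 201.5 along [0.10000000149011612, -53.79999923706055] ang [0.14 0.14] z 0.0363
centre [ 479.9 -193.7] edge1 44.9 edge2 4.5 along [0.5, -44.900001525878906] ang [0.67 0.67] z 0.0488
centre [ 615.8 -185.8] edge1 45.6 edge2 68.7 along [0.800000011920929, -45.599998474121094] ang [0.96 0.96] z 0.0374
```

```bash
python3 -c "
from h import *
delta([.502,-.1925,.12],-.004)"
```

```text
shift cm [ 2.16 -3.25 12.85] turn [0.    0.001 0.001]
```

Emit:
{"op": "step_arm", "data": {"deltas": [[[2.1,-3.2,1],[0,0,0]],[[2.1,-3.2,5],[0,0,0]],[[2.1,-3.2,9],[0,0,0]],[[2.1,-3.2,12.8],[0,0,0]],[[2.1,-3.2,12.8],[0,0,0]],[[2.1,-3.2,12.8],[0,0,0]],[[2.1,-3.2,12.8],[0,0,0]],[[2.1,-3.2,12.8],[0,0,0]]], "claw": 7}}

```text
time_s: 2.05
tcp_pos: [0.5041, -0.1925, 0.1234]
eef_rot: [3.14, -0.004, -0.001]
force: [0.6, 0.3, 0.8]
width: 0.762
finger_force: 0.0
```

```bash
python3 - <<'E'
from h import *
im=grab('wrist'); save(im,'w2.png'); s=im['s'];print(s['tcp_pos'],s['eef_rot'],s['width'])
try: boxfit(im,.045,.058,(.45,.55),(-.24,-.15),.051)
except Exception as e: print(e)
delta([.502,-.1925,.057],0)
E
```

```text
[ 0.50407193 -0.19254389  0.12342373] [ 3.13967059e+00 -4.20389721e-03 -1.45791773e-03] 0.7620442309906382
centre [ 501.8 -193.2] edge1 49.8 edge2 51.5 along [49.79999923706055, -0.10000000149011612] ang [-0.17 -0.17] z 0.0511
shift cm [-0.24 -0.01  6.65] turn [ 0.002 -0.005 -0.001]
```

View pics/w2.png

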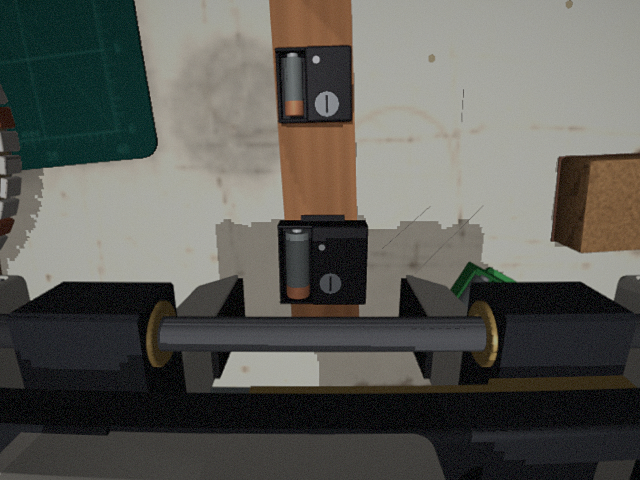

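The larger movement sits at (322,262) with a lug visible above it at (322,216). The open fingers bracket it and clear the green box. Now I descend and grip.

Emit:
{"op": "step_arm", "data": {"deltas": [[[-0.2,0.05,2],[0,0,0]],[[-0.2,0.05,4],[0,0,0]],[[-0.2,0.05,5.5],[0,0,0]],[[-0.2,0.05,6.4],[0,0,0]],[[-0.2,0.05,6.6],[0,0,0]],[[-0.2,0.05,6.6],[0,0,0]],[[-0.2,0.05,6.6],[0,0,0]],[[-0.2,0.05,6.6],[0,0,0]]]}}

```text
time_s: 2.77
tcp_pos: [0.5013, -0.1921, 0.056]
eef_rot: [3.141, -0.002, -0.0]
force: [-0.3, -0.4, -0.5]
width: 0.762
finger_force: 0.0
```

```bash
python3 -c "
from h import *
s=bot.observe();print(s['tcp_pos'],s['eef_rot'],s['force'],s['width'])"
```

```text
[ 0.50126905 -0.19208647  0.05599668] [ 3.14070124e+00 -2.11228799e-03 -1.96257497e-04] [-0.31628721 -0.43562922 -0.48464432] 0.7620156375657233
```

Emit:
{"op": "step_arm", "data": {"deltas": [[[0,0,0],[0,0,0]],[[0,0,0],[0,0,0]],[[0,0,0],[0,0,0]],[[0,0,0],[0,0,0]],[[0,0,0],[0,0,0]],[[0,0,0],[0,0,0]],[[0,0,0],[0,0,0]]], "claw": 4.5}}

```text
time_s: 3.35
tcp_pos: [0.5004, -0.192, 0.0551]
eef_rot: [3.141, -0.0, -0.0]
force: [-0.2, 0.1, 4.9]
width: 0.558
finger_force: 30.0
```

Emit:
{"op": "step_arm", "data": {"deltas": [[[0,0,-1],[0,0,0]],[[0,0,-3],[0,0,0]],[[0,0,-6],[0,0,0]],[[0,0,-10],[0,0,0]],[[0,0,-14],[0,0,0]],[[0,0,-14],[0,0,0]]]}}

```text
time_s: 3.85
tcp_pos: [0.5049, -0.1923, 0.2025]
eef_rot: [3.137, -0.011, 0.001]
force: [1.7, -0.6, 0.4]
width: 0.564
finger_force: 30.0
```

Emit:
{"op": "step_arm", "data": {"deltas": [[[0,-4,0],[0,0,0]],[[1,-8,0],[0,0,0]],[[2,-12,0],[0,0,0]],[[2,-16,0],[0,0,0]],[[2,-20,0],[0,0,0]],[[2,-24,0],[0,0,0]],[[2,-28,0],[0,0,0]],[[2,-30,0],[0,0,0]],[[2,-30,0],[0,0,0]],[[2,-30,0],[0,0,0]]]}}

```text
time_s: 4.68
tcp_pos: [0.5195, 0.1102, 0.1947]
eef_rot: [-3.141, 0.001, 0.004]
force: [-0.6, -1.0, -0.8]
width: 0.566
finger_force: 30.0
```

```bash
python3 - <<'E'
from h import *
im=grab('wrist'); save(im,'w3.png'); np.save('w3.npy',im,allow_pickle=True); s=im['s'];print(s['time_s'],s['tcp_pos'],s['eef_rot'],s['width'],s['force'],s['finger_force'])
E
```

```text
4.6833 [0.51953499 0.11016638 0.19470604] [-3.14113047e+00  6.02769978e-04  4.00014531e-03] 0.5655012879995178 [-0.58997574 -0.97829702 -0.84687323] 29.999707639217377
```

View pics/w3.png

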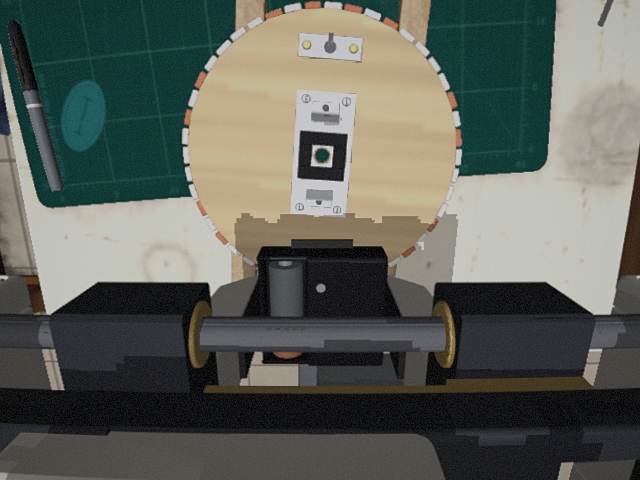

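The held movement is level at (322,300), with its front lug at (322,243). The mount plate is at (323,153), turned slightly clockwise, with the foam pad at (323,156) and the hole at (322,155). Next I measure all of these.

```bash
python3 - <<'E'
from h import *
im=np.load('w3.npy',allow_pickle=True).item(); s=im['s']
hsv=cv2.cvtColor(im['pixels'],cv2.COLOR_RGB2HSV); C=cloud(im)
near=np.zeros((480,640),np.uint8); near[85:222,285:362]=1
print('z ply',np.median(C[150:170,240:270,2]),'plate',np.median(C[120:128,302:308,2]),'foam',np.median(C[138:144,305:340,2]))
def fit(m,z,nm):
    cs,_=cv2.findContours(m,cv2.RETR_EXTERNAL,cv2.CHAIN_APPROX_NONE); c=max(cs,key=cv2.contourArea)
    P=plane(im,c.reshape(-1,2),z); r=cv2.minAreaRect((P[:,:2]*1000).astype(np.float32)); b=cv2.boxPoints(r)
    e=b[1]-b[0]; print(nm,np.round(r[0],1),np.round(r[1],1),'ang',((np.degrees(np.arctan2(e[1],e[0]))+45)%90-45).round(2))
pl=((hsv[...,1]<60)&(hsv[...,2]>110)).astype(np.uint8)*near; pl=cv2.morphologyEx(pl,cv2.MORPH_CLOSE,np.ones((5,5)))
fit(pl,.029,'plate')
fo=((hsv[...,2]<70)).astype(np.uint8)*near; fo=cv2.morphologyEx(fo,cv2.MORPH_OPEN,np.ones((5,5)))
fit(fo,.0337,'foam')
print(plane(im,[(322,155)],.029))
# disc outline check: plywood
wo=((hsv[...,0]>10)&(hsv[...,0]<28)&(hsv[...,1]>60)&(hsv[...,2]>140)).astype(np.uint8)
# held movement top in tool coords
B=np.eye(4);B[:3,:3]=Ro.from_euler('xyz',s['eef_rot']).as_matrix();B[:3,3]=s['tcp_pos']
t=(C-B[:3,3])@B[:3,:3]
reg=t[245:315,255:390]
for r in(250,255,262,270,280,285,300,310):
    print(r,t[r,325:375:8].round(4)[::2].tolist())
for cidx in (310,350): print(cidx,[ (r,t[r,cidx].round(4).tolist()) for r in range(236,254,2)])
print('row270 x',[(c,t[270,c].round(4).tolist()) for c in list(range(254,266,2))+list(range(378,392,2))])
E
```

```text
z ply 0.030814623949744796 plate 0.03294132661833271 foam 0.037686401061269165
plate [575.5 112.1] [57.3 99.5] ang -3.22
foam [573.7 110.3] [35.4 35.2] ang -3.78
[[0.57421558 0.1101709  0.029     ]]
250 [[0.0249, 0.0015, 0.013], [0.0246, 0.0081, 0.014], [0.0246, 0.0148, 0.014], [0.0248, 0.0213, 0.0134]]
255 [[0.0247, 0.0015, 0.0069], [0.0248, 0.0078, 0.0067], [0.0249, 0.0141, 0.0062], [0.0246, 0.0205, 0.0071]]
262 [[0.0231, 0.0014, 0.0032], [0.023, 0.0076, 0.0033], [0.0228, 0.0139, 0.004], [0.0229, 0.0201, 0.0037]]
270 [[0.02, 0.0014, 0.0027], [0.0195, 0.0077, 0.0039], [0.0195, 0.014, 0.0039], [0.0197, 0.0202, 0.0033]]
280 [[0.0152, 0.0014, 0.0042], [0.0152, 0.0078, 0.0042], [0.0155, 0.0141, 0.0035], [0.015, 0.0205, 0.0046]]
285 [[0.0129, 0.0014, 0.0045], [0.0136, 0.0077, 0.003], [0.0131, 0.0142, 0.004], [0.0132, 0.0205, 0.0037]]
300 [[0.0073, 0.0014, 0.0026], [0.007, 0.0078, 0.0033], [0.0069, 0.0143, 0.0034], [0.0067, 0.0207, 0.0038]]
310 [[0.0024, 0.0015, 0.0037], [0.0024, 0.0079, 0.0037], [0.0024, 0.0144, 0.0036], [0.0029, 0.0207, 0.0026]]
310 [(236, [-0.0101, -0.0096, 0.164]), (2
[... 304 characters left out ...]
]), (238, [-0.0118, 0.0232, 0.164]), (240, [0.0281, 0.012, 0.0168]), (242, [0.0273, 0.012, 0.0166]), (244, [0.0265, 0.012, 0.0163]), (246, [0.0256, 0.012, 0.0163]), (248, [0.0251, 0.0119, 0.015]), (250, [0.0247, 0.0118, 0.0137]), (252, [0.0249, 0.0116, 0.0103])]
row270 x [(254, [-0.0456, -0.06, 0.18]), (256, [-0.0471, -0.059, 0.1842]), (258, [0.0179, -0.0257, 0.0082]), (260, [0.0181, -0.0247, 0.0076]), (262, [0.0179, -0.0241, 0.0084]), (264, [0.0165, -0.0238, 0.012]), (378, [0.0202, 0.022, 0.0021]), (380, [0.0198, 0.0229, 0.0031]), (382, [0.0194, 0.0238, 0.0041]), (384, [0.0194, 0.0246, 0.004]), (386, [0.0193, 0.0255, 0.0044]), (388, [-0.0456, 0.0585, 0.1798]), (390, [-0.045, 0.06, 0.1782])]
```

```bash
python3 - <<'E'
from h import *
im=np.load('w3.npy',allow_pickle=True).item()
hsv=cv2.cvtColor(im['pixels'],cv2.COLOR_RGB2HSV); C=cloud(im)
print('mat',np.median(C[60:100,500:530,2]),'table',np.median(C[230:250,60:120,2]),np.median(C[200:240,560:600,2]))
near=np.zeros((480,640),np.uint8); near[85:222,285:362]=1
fo=((hsv[...,2]<70)).astype(np.uint8)*near; fo=cv2.morphologyEx(fo,cv2.MORPH_OPEN,np.ones((5,5)))
cs,_=cv2.findContours(fo,0,1); c=max(cs,key=cv2.contourArea)
for z in(.0337,.037): print('foam',z,np.round(cv2.minAreaRect((plane(im,c.reshape(-1,2),z)[:,:2]*1000).astype(np.float32)),2) if 0 else cv2.minAreaRect((plane(im,c.reshape(-1,2),z)[:,:2]*1000).astype(np.float32)))
# plate side edges: saturation step per row
L=[];Rr=[]
sm=cv2.GaussianBlur(hsv[...,1],(3,3),0)
for r in list(range(98,128))+list(range(186,210)):
    row=sm[r,285:362]<60; i=np.where(row)[0]
    if len(i): L.append((285+i[0],r)); Rr.append((285+i[-1],r))
for n,e in(('L',L),('R',Rr)):
    P=plane(im,e,.032)[:,:2]; vx,vy,x0,y0=cv2.fitLine(P.astype(np.float32),cv2.DIST_HUBER,0,.0005,.001).ravel()
    print(n,np.degrees(np.arctan(vy/vx)).round(2),'y at x=.574',(y0+vy/vx*(.574-x0)).round(4))
# hole: pixels well below foam inside foam
m=(C[...,2]<.02)&(near>0); v,u=np.where(m); print('holepx',u.mean(),v.mean(),len(u)); 
hd=hsv[145:166,310:335]; wh=((hd[...,2]>120)).astype(np.uint8); v,u=np.where(wh); print('foam hole bbox',u.min()+310,u.max()+310,v.min()+145,v.max()+145)
print(plane(im,[((u.min()+u.max())/2+310,(v.min()+v.max())/2+145)],.037))
E
```

```text
mat 0.0038072858360777007 table 0.00096332968452989 0.0003779522901057042
foam 0.0337 ((573.7152709960938, 110.28988647460938), (35.437744140625, 35.239295959472656), 86.22290802001953)
foam 0.037 ((573.9080810546875, 110.28741455078125), (35.04493713378906, 34.84866714477539), 86.2228012084961)
L -3.93 y at x=.574 0.133
R -4.23 y at x=.574 0.0878
holepx 321.5855263157895 154.58552631578948 152
foam hole bbox 311 332 145 165
[[0.57466161 0.11054713 0.037     ]]
```

```bash
python3 -c "
from h import *
delta([.504,.1153,.125],-.07)"
```

```text
shift cm [-1.58 -0.72  6.95] turn [0.001 0.001 0.071]
```

Emit:
{"op": "step_arm", "data": {"deltas": [[[-0.8,-0.3,2],[0,0,0.04]],[[-1.6,-0.7,4],[0,0,0.072]],[[-1.6,-0.7,6],[0,0,0.072]],[[-1.6,-0.7,6.9],[0,0,0.072]],[[-1.6,-0.7,6.9],[0,0,0.072]],[[-1.6,-0.7,6.9],[0,0,0.072]],[[-1.6,-0.7,6.9],[0,0,0.072]],[[-1.6,-0.7,6.9],[0,0,0.072]]]}}

```text
time_s: 5.4
tcp_pos: [0.5055, 0.1151, 0.1269]
eef_rot: [-3.141, -0.002, -0.073]
force: [0.9, 0.0, -0.7]
width: 0.561
finger_force: 30.0
```

```bash
cat > m.py <<'E'
from h import *
im=grab('wrist'); np.save('w4.npy',im,allow_pickle=True); s=im['s']; save(im,'w4.png')
print(s['time_s'],s['tcp_pos'],s['eef_rot'],s['width'],s['force'])
hsv=cv2.cvtColor(im['pixels'],cv2.COLOR_RGB2HSV); C=cloud(im)
near=((abs(C[...,0]-.574)<.03)&(abs(C[...,1]-.110)<.026)&(C[...,2]<.045)).astype(np.uint8)
fo=((hsv[...,2]<70)&(C[...,2]>.033)).astype(np.uint8)*near; fo=cv2.morphologyEx(fo,cv2.MORPH_OPEN,np.ones((7,7)))
cs,_=cv2.findContours(fo,0,1); c=max(cs,key=cv2.contourArea)
print('foam',cv2.minAreaRect((plane(im,c.reshape(-1,2),.037)[:,:2]*1000).astype(np.float32)), cv2.boundingRect(c), 'z',np.median(C[...,2][fo>0]))
x,y,w,h=cv2.boundingRect(c)
v,u=np.where((C[...,2]<.022)&(near>0)); print('hole',u.mean(),v.mean(),len(u),plane(im,[(u.mean(),v.mean())],.03))
B=np.eye(4);B[:3,:3]=Ro.from_euler('xyz',s['eef_rot']).as_matrix();B[:3,3]=s['tcp_pos']
f=plane(im,cv2.minAreaRect(c)[0],.037)[0]; print('foam in tool',((f-B[:3,3])@B[:3,:3]).round(4))
t=(C-B[:3,3])@B[:3,:3]; top=(abs(t[...,2]-.0037)<.0015)&(abs(t[...,0])<.04)&(abs(t[...,1])<.024)
fr=(t[...,2]>.006)&(t[...,2]<.013)&(abs(t[...,1])<.02)&(abs(t[...,0])<.04)
print('front face x',np.median(t[...,0][fr]),'top z',np.median(t[...,2][top]))
E
python3 m.py
```

```text
5.4 [0.50547233 0.1150594  0.12690429] [-3.14114438e+00 -2.15342239e-03 -7.30452830e-02] 0.5605259759531234 [ 0.91273648  0.02877577 -0.70884206]
foam ((573.9120483398438, 110.2527084350586), (34.72968673706055, 35.07402801513672), 86.26663970947266) (291, 107, 61, 63) z 0.037518421273023655
hole 321.18918918918916 137.63706563706563 259 [[0.57426191 0.11024502 0.03      ]]
foam in tool [ 0.0686 -0.0003  0.0901]
front face x 0.019772385212967064 top z 0.00361772011153288
```

View pics/w4.png

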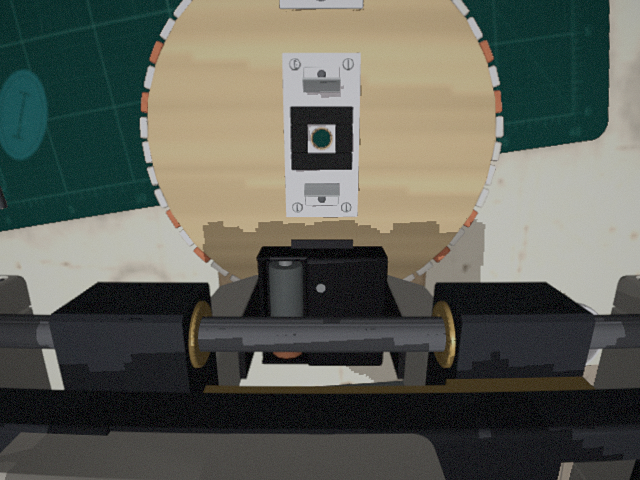

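The hole is at (321,138) and the movement's centre column is 322, so they are laterally aligned. Now I move over the hole.

Emit:
{"op": "step_arm", "data": {"deltas": [[[2.5,0,0],[0,0,-0.003]],[[5,0,0],[0,0,-0.003]],[[6.8,0,0],[0,0,-0.003]],[[6.8,0,0],[0,0,-0.003]],[[6.8,0,0],[0,0,-0.003]],[[6.8,0,0],[0,0,-0.003]],[[6.8,0,0],[0,0,-0.003]],[[6.8,0,0],[0,0,-0.003]],[[6.8,0,0],[0,0,-0.003]]]}}

```text
time_s: 6.2
tcp_pos: [0.5715, 0.1105, 0.1259]
eef_rot: [3.141, 0.0, -0.069]
force: [1.2, -0.2, -0.6]
width: 0.56
finger_force: 30.0
```

```bash
python3 -c "
from h import *
s=bot.observe();print(s['tcp_pos'],s['eef_rot'],s['force'],s['width'])
delta([.5737,.1103,.080],-.068)"
```

```text
[0.57151986 0.11045382 0.12591027] [ 3.14133625e+00  1.04572308e-04 -6.86016737e-02] [ 1.20879986 -0.15515064 -0.63891307] 0.5600184503375721
shift cm [ 0.22 -0.    4.59] turn [ 0.     0.    -0.001]
```

Emit:
{"op": "step_arm", "data": {"deltas": [[[0.2,0,1],[0,0,0]],[[0.2,0,2],[0,0,0]],[[0.2,0,3],[0,0,0]],[[0.2,0,4],[0,0,0]],[[0.2,0,4],[0,0,0]],[[0.2,0,4],[0,0,0]],[[0.2,0,4],[0,0,0]],[[0.2,0,4],[0,0,0]],[[0.2,0,4],[0,0,0]]]}}

```text
time_s: 6.95
tcp_pos: [0.5746, 0.1104, 0.0863]
eef_rot: [-3.141, -0.001, -0.069]
force: [0.5, -0.0, -0.7]
width: 0.562
finger_force: 30.0
```

```bash
python3 -c "
from h import *
s=bot.observe();print(s['tcp_pos'],s['eef_rot'],s['force'],s['width'])
im=grab('wrist');save(im,'w5.png')
delta([.5737,.1103,.0650],-.068)"
```

```text
[0.57456908 0.11037603 0.0862818 ] [-3.14129803e+00 -1.05210978e-03 -6.91454179e-02] [ 0.49358576 -0.0017935  -0.7122744 ] 0.5624193175574257
shift cm [-0.08  0.01  2.13] turn [-0.    -0.001 -0.001]
```

View pics/w5.png

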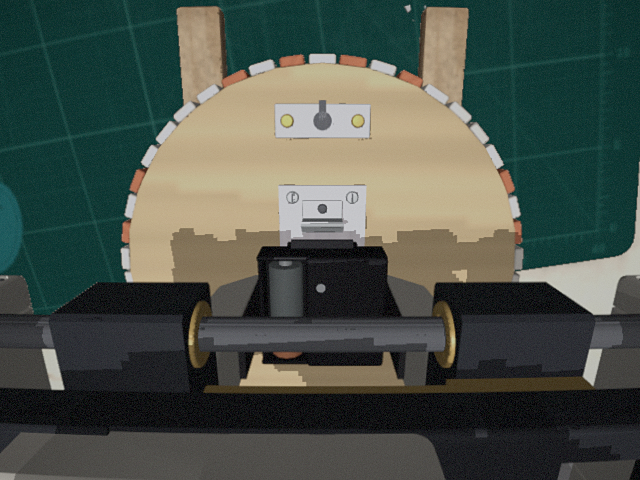

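The lug at (322,244) is centred on the clip at (322,212). Now I descend slowly into the hole.

Emit:
{"op": "step_arm", "data": {"deltas": [[[-0.05,0,0.2],[0,0,0]],[[-0.05,0,0.4],[0,0,0]],[[-0.05,0,0.6],[0,0,0]],[[-0.05,0,0.8],[0,0,0]],[[-0.05,0,1.0],[0,0,0]],[[-0.05,0,1.2],[0,0,0]],[[-0.05,0,1.2],[0,0,0]],[[-0.05,0,1.2],[0,0,0]]]}}

```text
time_s: 7.67
tcp_pos: [0.5735, 0.1103, 0.0735]
eef_rot: [3.142, 0.0, -0.069]
force: [0.7, -0.2, -1.5]
width: 0.56
finger_force: 30.0
```

Emit:
{"op": "step_arm", "data": {"deltas": [[[0,0,0.2],[0,0,0]],[[0,0,0.4],[0,0,0]],[[0,0,0.6],[0,0,0]],[[0,0,0.8],[0,0,0]],[[0,0,0.8],[0,0,0]],[[0,0,0.8],[0,0,0]]]}}

```text
time_s: 8.17
tcp_pos: [0.5735, 0.1102, 0.0655]
eef_rot: [3.142, 0.0, -0.069]
force: [1.0, -0.0, -1.1]
width: 0.561
finger_force: 30.0
```

Emit:
{"op": "step_arm", "data": {"deltas": [[[0,0,0.1],[0,0,0]],[[0,0,0.2],[0,0,0]],[[0,0,0.3],[0,0,0]],[[0,0,0.4],[0,0,0]],[[0,0,0.4],[0,0,0]],[[0,0,0.4],[0,0,0]]]}}

```text
time_s: 8.67
tcp_pos: [0.5743, 0.1105, 0.0625]
eef_rot: [-3.141, -0.002, -0.069]
force: [-0.8, -0.1, 4.4]
width: 0.562
finger_force: 30.0
```

Emit:
{"op": "step_arm", "data": {"deltas": [[[0,0,0.1],[0,0,0]],[[0,0,0.2],[0,0,0]],[[0,0,0.3],[0,0,0]],[[0,0,0.3],[0,0,0]]]}}

```text
time_s: 9.0
tcp_pos: [0.575, 0.1106, 0.0612]
eef_rot: [3.141, -0.003, -0.069]
force: [-5.2, -1.5, 17.6]
width: 0.562
finger_force: 30.0
```

Emit:
{"op": "step_arm", "data": {"deltas": [[[-0.08,0,0.05],[0,0,0]],[[-0.08,0,0.1],[0,0,0]],[[-0.08,0,0.15],[0,0,0]]]}}

```text
time_s: 9.25
tcp_pos: [0.575, 0.1106, 0.0607]
eef_rot: [3.141, -0.005, -0.069]
force: [-6.1, -2.5, 28.8]
width: 0.563
finger_force: 30.0
```

Force is too high for so little travel, and the -x side force suggests the movement has been pushed off towards +x. I ease off, shift back and check.

Emit:
{"op": "step_arm", "data": {"deltas": [[[0,0,-0.1],[0,0,0]],[[0,0,-0.25],[0,0,0]],[[-0.1,0,-0.3],[0,0,0]],[[-0.15,0,-0.3],[0,0,0]],[[-0.15,0,-0.3],[0,0,0]],[[-0.15,0,-0.3],[0,0,0]]]}}

```text
time_s: 9.75
tcp_pos: [0.5728, 0.1108, 0.0612]
eef_rot: [-3.141, -0.003, -0.069]
force: [1.0, 0.1, 8.2]
width: 0.565
finger_force: 30.0
```

```bash
python3 - <<'E'
from h import *
im=grab('wrist'); s=im['s']; print(s['tcp_pos'],s['eef_rot'],s['force'],s['moment'])
C=cloud(im); B=Ro.from_euler('xyz',s['eef_rot']).as_matrix(); t=(C-s['tcp_pos'])@B
top=(abs(t[...,2]-.0037)<.006)&(abs(t[...,0]-.012)<.008)&(abs(t[...,1])<.022); P=t[top]
print('top z',np.median(P[:,2]),'slope',np.linalg.lstsq(np.c_[P[:,:2],np.ones(len(P))],P[:,2],rcond=None)[0])
for c in(310,340): print([(r,t[r,c].round(4).tolist()) for r in range(228,262,3)])
a=cv2.resize(im['pixels'][160:380,220:430],None,fx=2.7,fy=2.7); cv2.imwrite('pics/w6.png',a[...,::-1])
E
```

```text
[0.57275594 0.1107533  0.06119268] [-3.14078650e+00 -2.86483171e-03 -6.92126745e-02] [1.00107038 0.05839105 8.18570081] [ 0.01852586 -0.13289905 -0.01361829]
top z 0.003800423413389448 slope [ 0.02513631 -0.06734943  0.0039153 ]
[(228, [0.0327, -0.0048, 0.0192]), (231, [0.034, -0.0045, 0.0091]), (234, [0.0319, -0.0046, 0.0125]), (237, [0.0297, -0.0047, 0.0159]), (240, [0.0282, -0.0047, 0.0165]), (243, [0.0268, -0.0048, 0.0169]), (246, [0.0259, -0.0047, 0.0156]), (249, [0.0249, -0.0047, 0.0144]), (252, [0.0249, -0.0046, 0.0103]), (255, [0.0247, -0.0045, 0.0071]), (258, [0.0244, -0.0044, 0.0043]), (261, [0.0233, -0.0044, 0.0038])]
[(228, [0.0328, 0.0078, 0.0186]), (231, [0.0338, 0.0074, 0.0099]), (234, [0.0319, 0.0076, 0.0122]), (237, [0.03, 0.0077, 0.0148]), (240, [0.0281, 0.0078, 0.0167]), (243, [0.027, 0.0078, 0.0161]), (246, [0.0255, 0.0078, 0.0169]), (249, [0.0245, 0.0078, 0.0158]), (252, [0.0245, 0.0076, 0.0116]), (255, [0.0247, 0.0074, 0.007]), (258, [0.0245, 0.0073, 0.0039]), (261, [0.0233, 0.0073, 0.0037])]
```

View pics/w6.png

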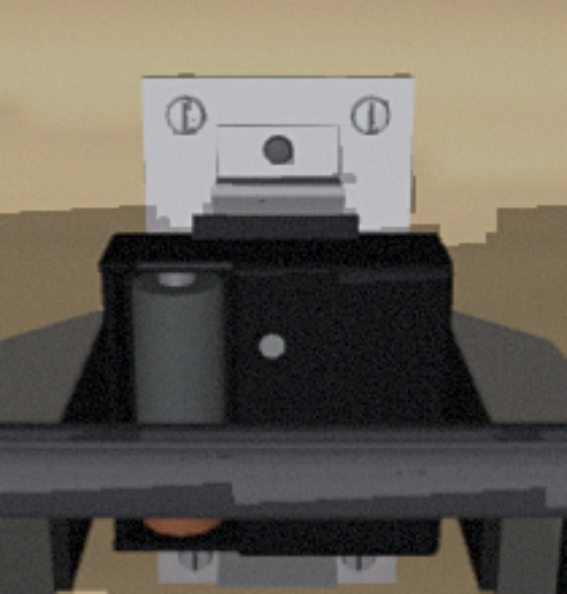

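The view shows no slip: the lug at (276,226) is centred on the clip at (279,195), and the side force is gone. I press again, leading slightly in -x.

Emit:
{"op": "step_arm", "data": {"deltas": [[[-0.04,0,0.1],[0,0,0]],[[-0.06,0,0.2],[0,0,0]],[[-0.06,0,0.2],[0,0,0]]]}}

```text
time_s: 10.05
tcp_pos: [0.5738, 0.1107, 0.0608]
eef_rot: [-3.141, -0.006, -0.07]
force: [-0.9, -2.5, 16.9]
width: 0.559
finger_force: 30.0
```

Emit:
{"op": "step_arm", "data": {"deltas": [[[-0.03,0,0.08],[0,0,0]],[[-0.03,0,0.08],[0,0,0]],[[-0.03,0,0.08],[0,0,0]]]}}

```text
time_s: 10.3
tcp_pos: [0.5741, 0.1107, 0.0606]
eef_rot: [-3.141, -0.007, -0.07]
force: [-0.1, -2.3, 19.7]
width: 0.562
finger_force: 30.0
```

Emit:
{"op": "step_arm", "data": {"deltas": [[[-0.02,0.06,0.05],[0,0,0]],[[-0.03,0.06,0.1],[0,0,0]],[[-0.03,0.06,0.1],[0,0,0]],[[-0.03,0.06,0.1],[0,0,0]]]}}

```text
time_s: 10.63
tcp_pos: [0.5747, 0.1107, 0.0605]
eef_rot: [-3.14, -0.009, -0.069]
force: [-0.9, -1.2, 24.7]
width: 0.564
finger_force: 30.0
```

```bash
python3 - <<'E'
from h import *
im=grab('wrist'); s=im['s']; print(s['tcp_pos'],s['eef_rot'],s['force'],s['moment'])
C=cloud(im); B=Ro.from_euler('xyz',s['eef_rot']).as_matrix(); t=(C-s['tcp_pos'])@B
for c in(310,340): print([(r,t[r,c].round(4).tolist()) for r in range(204,262,3)])
for c in(300,345): print('-x side',[(r,t[r,c].round(4).tolist()) for r in range(350,384,3)])
print('plate',C[205:220,282:287,2].mean(), 'ply', np.median(C[205:225,180:230,2]))
E
```

```text
[0.57469314 0.11065571 0.06051587] [-3.1400309  -0.00914233 -0.06946671] [-0.90531354 -1.18759975 24.73990418] [-0.33399438 -0.07654789  0.03529411]
[(204, [0.0411, -0.005, 0.0291]), (207, [0.0399, -0.005, 0.0287]), (210, [0.0387, -0.005, 0.0277]), (213, [0.0376, -0.005, 0.0264]), (216, [0.0362, -0.005, 0.0268]), (219, [0.0348, -0.005, 0.0272]), (222, [0.0337, -0.005, 0.0262]), (225, [0.0321, -0.005, 0.027]), (228, [0.0348, -0.0045, 0.0106]), (231, [0.0335, -0.0045, 0.0109]), (234, [0.0317, -0.0046, 0.0132]), (237, [0.0298, -0.0047, 0.0153]), (240, [0.0282, -0.0047, 0.0165]), (243, [0.027, -0.0047, 0.0161]), (246, [0.0254, -0.0048, 0.017]), (249, [0.025, -0.0047, 0.0141]), (252, [0.0248, -0.0046, 0.0106]), (255, [0.0245, -0.0045, 0.0077]), (258, [0.0247, -0.0044, 0.0034]), (261, [0.0233, -0.0044, 0.0037])]
[(204, [0.0413, 0.0082, 0.028]), (207, [0.0403, 0.0081, 0.0264]), (210, [0.0386, 0.0082, 0.028]), (213, [0.0377, 0.0081, 0.0263]), (216, [0.0362, 0.0082, 0.0268]), (219, [0.035, 0.0082, 0.0264]), (222, [0.0336, 0.0082, 0.0263]), (225, [0.032, 0.0083, 0.0276]), (228, [0.0349, 0.0074
[... 558 characters left out ...]
, [-0.0393, -0.0107, 0.0275]), (368, [-0.0409, -0.0107, 0.0274]), (371, [-0.032, -0.0097, 0.0121]), (374, [-0.0326, -0.0097, 0.0106]), (377, [-0.0332, -0.0096, 0.0094]), (380, [-0.0478, -0.0108, 0.0272]), (383, [-0.0503, -0.0109, 0.0282])]
-x side [(350, [0.0243, 0.0055, -0.0609]), (353, [-0.0174, 0.0099, 0.0036]), (356, [-0.0191, 0.0099, 0.004]), (359, [-0.0209, 0.01, 0.0045]), (362, [-0.0211, 0.0099, 0.0028]), (365, [-0.0237, 0.01, 0.0044]), (368, [-0.0405, 0.0116, 0.0267]), (371, [-0.0432, 0.0117, 0.0282]), (374, [-0.0445, 0.0117, 0.0276]), (377, [-0.0463, 0.0117, 0.0275]), (380, [-0.0477, 0.0117, 0.0271]), (383, [-0.051, 0.0119, 0.0292])]
plate 0.0400213106047516 ply 0.030864639157543672
```

Emit:
{"op": "step_arm", "data": {"deltas": [[[0.04,0,0],[0,-0.01,0]],[[0.04,0,0.05],[0,-0.01,0.01]],[[0.04,0,0.05],[0,-0.01,-0.01]],[[0.04,0,0.1],[0,-0.01,0]],[[0.04,0,0.1],[0,-0.01,0]]]}}

```text
time_s: 11.1
tcp_pos: [0.572, 0.1102, 0.0561]
eef_rot: [-3.14, 0.007, -0.07]
force: [2.3, -0.5, 6.7]
width: 0.566
finger_force: 30.0
```

It snapped: force fell from 25 N to 7 N and the TCP dropped 4.4 mm. Now I level the tool and press the foam firmly.

Emit:
{"op": "step_arm", "data": {"deltas": [[[0.08,0,0.05],[0,0.008,0]],[[0.1,0,0.1],[0,0.008,0]],[[0.1,0,0.15],[0,0.008,0]],[[0.1,0,0.15],[0,0.008,0]]]}}

```text
time_s: 11.43
tcp_pos: [0.572, 0.1102, 0.0544]
eef_rot: [-3.141, 0.001, -0.07]
force: [0.2, 0.1, 9.8]
width: 0.567
finger_force: 30.0
```

Emit:
{"op": "step_arm", "data": {"deltas": [[[0,0,0.05],[0,0,0]],[[0,0,0.1],[0,0,0]],[[-0.03,0,0.12],[0,0,0]],[[-0.03,0,0.12],[0,0,0]],[[-0.03,0,0.12],[0,0,0]]]}}

```text
time_s: 11.85
tcp_pos: [0.572, 0.1102, 0.0543]
eef_rot: [-3.142, 0.0, -0.07]
force: [-0.9, -0.5, 16.8]
width: 0.564
finger_force: 30.0
```

```bash
python3 - <<'E'
from h import *
im=grab('wrist'); s=im['s']; print(s['time_s'],s['tcp_pos'],s['eef_rot'],s['force'],s['moment'])
C=cloud(im); B=Ro.from_euler('xyz',s['eef_rot']).as_matrix(); t=(C-s['tcp_pos'])@B
for c in(310,340): print([(r,t[r,c].round(4).tolist()) for r in range(204,262,4)])
a=cv2.resize(im['pixels'][160:380,220:430],None,fx=2.7,fy=2.7); cv2.imwrite('pics/w7.png',a[...,::-1])
E
```

```text
11.85 [0.57200942 0.11020617 0.05425472] [-3.14153040e+00  2.42042605e-04 -7.00176629e-02] [-0.94400614 -0.50231005 16.78155074] [-0.03445673  0.60284357 -0.00320666]
[(204, [0.0425, -0.0048, 0.0216]), (208, [0.0412, -0.0047, 0.0196]), (212, [0.0396, -0.0047, 0.0192]), (216, [0.0376, -0.0048, 0.0202]), (220, [0.0359, -0.0048, 0.0203]), (224, [0.0344, -0.0048, 0.0195]), (228, [0.032, -0.0049, 0.0218]), (232, [0.0323, -0.0046, 0.014]), (236, [0.0312, -0.0046, 0.0119]), (240, [0.0318, -0.0043, 0.0038]), (244, [0.0286, -0.0045, 0.0092]), (248, [0.0247, -0.0048, 0.0164]), (252, [0.0246, -0.0046, 0.0114]), (256, [0.0248, -0.0044, 0.0055]), (260, [0.0242, -0.0043, 0.0022])]
[(204, [0.0427, 0.0078, 0.0205]), (208, [0.041, 0.0078, 0.0206]), (212, [0.0396, 0.0078, 0.0188]), (216, [0.0376, 0.0079, 0.0203]), (220, [0.0361, 0.0078, 0.0193]), (224, [0.0341, 0.0079, 0.0206]), (228, [0.0325, 0.0079, 0.0198]), (232, [0.0321, 0.0077, 0.0148]), (236, [0.031, 0.0076, 0.0124]), (240, [0.0317, 0.0072, 0.0039]), (244, [0.0284, 0.0075, 0.0099]), (248, [0.0249, 0.0078, 0.0158]), (252, [0.0247, 0.0076, 0.0109]), (256, [0.0246, 0.0074, 0.0059]), (260, [0.0242, 0.0072, 0.0022])]
```

View pics/w7.png

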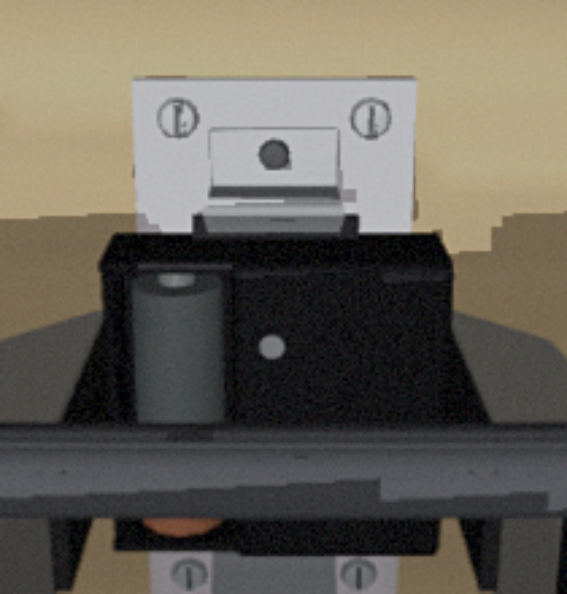

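```bash
python3 - <<'E'
from h import *
im=grab('wrist'); s=im['s']; print(s['force'],s['moment'])
C=cloud(im); B=Ro.from_euler('xyz',s['eef_rot']).as_matrix(); t=(C-s['tcp_pos'])@B
for c in(325,350,370): print([(r,t[r,c].round(4).tolist()) for r in list(range(260,318,8))+list(range(352,385,3))])
w=np.load('w3.npy',allow_pickle=True).item();s=w['s'];C=cloud(w);B=Ro.from_euler('xyz',s['eef_rot']).as_matrix();t=(C-s['tcp_pos'])@B
print('ref',[(r,t[r,350].round(4).tolist()) for r in list(range(260,318,8))+list(range(352,370,3))])
E
```

```text
[-2.18563154 -0.69586425 16.93405708] [-0.08207371  0.59239044 -0.06038095]
[(260, [0.0238, 0.0014, 0.0035]), (268, [0.0205, 0.0014, 0.0034]), (276, [0.0173, 0.0014, 0.0032]), (284, [0.0135, 0.0015, 0.0041]), (292, [0.0104, 0.0014, 0.0033]), (300, [0.0073, 0.0014, 0.0026]), (308, [0.0031, 0.0015, 0.004]), (316, [0.0002, 0.0015, 0.0028]), (352, [-0.0164, 0.0015, 0.0028]), (355, [-0.0177, 0.0015, 0.0027]), (358, [-0.0196, 0.0015, 0.0034]), (361, [-0.0222, 0.0015, 0.005]), (364, [-0.0221, 0.0015, 0.0027]), (367, [-0.0272, 0.0015, 0.0081]), (370, [-0.0276, 0.0015, 0.0065]), (373, [-0.0279, 0.0015, 0.0048]), (376, [-0.0291, 0.0015, 0.0043]), (379, [-0.0293, 0.0015, 0.0024]), (382, [-0.0442, 0.0016, 0.0207])]
[(260, [0.0238, 0.0111, 0.0035]), (268, [0.0205, 0.0112, 0.0034]), (276, [0.0176, 0.0112, 0.0022]), (284, [0.0134, 0.0114, 0.0044]), (292, [0.0104, 0.0114, 0.0033]), (300, [0.007, 0.0114, 0.0032]), (308, [0.0037, 0.0115, 0.0029]), (316, [-0.0006, 0.0117, 0.0043]), (352, [-0.0162, 0.0119, 0.0026]), (355, [-0.0183, 0.012, 0.0035]), (358, [-0.0195, 0.012, 0.0032]), (361, [-0.0214, 0.0121
[... 649 characters left out ...]
64, [-0.0228, 0.0206, 0.0037]), (367, [-0.0376, 0.0234, 0.0233]), (370, [-0.0395, 0.0235, 0.0236]), (373, [-0.0419, 0.0237, 0.0245]), (376, [-0.0433, 0.0237, 0.024]), (379, [-0.0446, 0.0237, 0.0234]), (382, [-0.0462, 0.0238, 0.0233])]
ref [(260, [0.0236, 0.0112, 0.004]), (268, [0.0209, 0.0111, 0.0025]), (276, [0.017, 0.0113, 0.0039]), (284, [0.0136, 0.0114, 0.0039]), (292, [0.0106, 0.0114, 0.003]), (300, [0.0065, 0.0115, 0.0043]), (308, [0.0031, 0.0116, 0.004]), (316, [-0.0002, 0.0116, 0.0035]), (352, [-0.0172, 0.012, 0.0041]), (355, [-0.0187, 0.012, 0.0041]), (358, [-0.0199, 0.012, 0.0038]), (361, [-0.0211, 0.012, 0.0033]), (364, [-0.0227, 0.0121, 0.0036]), (367, [-0.4087, 0.0594, 0.5678])]
```

The near clip's catch at (275,215) now lies over the lug, and the range data puts the far clip over its lug too. The top is level and the pad is nearly flat. The moment shows more load at the -x end, so I even it out slightly.

Emit:
{"op": "step_arm", "data": {"deltas": [[[0.04,0,0.02],[0,-0.004,0]],[[0.08,0,0.03],[0,-0.008,0]],[[0.08,0,0.03],[0,-0.008,0]],[[0.08,0,0.03],[0,-0.008,0]],[[0.08,0,0.03],[0,-0.008,0]],[[0.08,0,0.03],[0,-0.008,0]]]}}

```text
time_s: 12.45
tcp_pos: [0.5722, 0.1102, 0.0542]
eef_rot: [3.141, 0.009, -0.07]
force: [-5.4, -0.9, 21.4]
width: 0.566
finger_force: 30.0
```

```bash
python3 -c "
from h import *
s=bot.observe();print(s['time_s'],s['tcp_pos'],s['eef_rot'],s['force'],s['moment'],s['finger_force'])"
```

```text
12.45 [0.57216404 0.11021402 0.05420236] [ 3.14117297  0.00931292 -0.0698439 ] [-5.40023572 -0.85239298 21.43844755] [-0.1769432   1.10305614 -0.03006689] 30.003482401371002
```

Emit:
{"op": "step_arm", "data": {"deltas": [[[-0.06,0,0],[0,0.004,0]],[[-0.13,0,0],[0,0.008,0]],[[-0.13,0,0],[0,0.008,0]],[[-0.13,0,0],[0,0.008,0]],[[-0.13,0,0],[0,0.008,0]]]}}

```text
time_s: 12.87
tcp_pos: [0.572, 0.1102, 0.0543]
eef_rot: [-3.141, -0.001, -0.07]
force: [-1.4, -1.3, 17.9]
width: 0.561
finger_force: 30.0
```

```bash
python3 -c "
from h import *
s=bot.observe();print(s['time_s'],s['tcp_pos'],s['eef_rot'],s['force'],s['moment'],s['finger_force'])"
```

```text
12.8667 [0.57201194 0.11023018 0.05426376] [-3.14136839e+00 -7.23498296e-04 -7.00890926e-02] [-1.38116668 -1.25229134 17.92906166] [-0.08075842  0.51108523 -0.03141453] 30.003061294555664
```

```bash
python3 -c "
from rig import bot
print(bot.job_done())"
```

```text
the job is handed in; nothing more can be done
None
```

The larger movement is snapped under both clips; I handed in with the fingers still gripping it and pressing down at about 18 N on the flattened pad, after 12.9 s. The press peaked at about 29 N before the snap, above the stated 8 to 20 N, because the movement was off centre until I eased off and realigned it.

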